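# Load the jar settler and bolt its guard gate

### The arm

A 6-joint arm with a two-finger parallel gripper is mounted at the origin on the work surface. World frame = base frame: x ahead of the robot, y to its left, z up, the work surface at z = 0. Lengths are in m, angles in rad, forces in N, time in s.
With the tool pointing down it reaches from about 0.35 to 1 m from the base axis. Payload 7.1 kg.
Tool frame: the origin (TCP) lies on the centre line of the jaws, within the pads' length; the fingertips stand 19 mm ahead of it and the grasp point (between the pads) is the TCP; z points along the fingers, y is the line along which they close (so a half turn about z gives the same grasp; the last joint's range is limited). The gripper opens to 85 mm and grips with 20 to 120 N. Pads are 22 mm wide; open, the fingers measure 114 mm over their backs; the gripper's body (76 mm by 85 mm) begins 54 mm behind the grasp point. The pads swing forward as they close: fully open they stand 13 mm farther back than shut.
Start: joints at [1.278, 0.423, 1.63, -0, 1.089, -0.019], TCP at [0.169, 0.602, 0.25] pointing down, gripper open.
Joint ranges: [-3, 3], [-0.9, 2.11], [0.09, 2.58], [-1.31, 4.45], [0.11, 2.69], [-2.54, 2.54]. Speed limits (rad/s): [2.39, 2.39, 3.01, 3.14, 3.14, 3.14].

### API

Orientations are given as a unit quaternion [w, x, y, z].
In Python, from rig import * gives the robot as it stands. Calls block until the motion is done:
- move_ptp(position, orientation): joint-space move of the TCP to a pose.
- move_straight(position, frame=None, velocity=0.15, stop_force=None): straight line of the TCP; frame=None keeps the orientation; velocity is the mean speed in m/s. With stop_force (N) it stops when the force on the tool has changed by that much, and returns True; else False.
- movej(angles): joint-space move.
- ungrasp() and close_gripper(grip_force=None): open the fingers fully, or close them until they stop; grip_force is the grip in N (None keeps the last).
- hold(seconds).
- ik(position, orientation): joint angles nearest the present ones, or None.
- get_image(name): name is "scene" or "top" or "wrist"; returns the picture (384x512x3 uint8, red, green, blue); there is no depth.
- get_calibration(name): a dict with "camera_matrix" (3x3 intrinsics, pixels), "k1" (the pictures are not rectified: a ray, as slopes to the right and down, at radius r is drawn at 1 + k1 r^2 times it, then the intrinsics apply), "world_from_camera" (4x4, takes a point from camera to world coordinates); the wrist camera has in their place "hand_eye" (4x4, takes a point from camera to tool coordinates, whose origin is the TCP and whose axes are the flange's). Camera axes: x right, y up, looking along -z (the intrinsics and any distortion apply to the point x, -y, -z); pixel columns grow to the right and rows downward; lengths in m; the calibration is good to about 2 mm. A picture is of the moment at which its call begins: read the wrist's pose just before it. get_calibration takes no time and is no camera call.
A pose or a line that the arm cannot do raises IKError and nothing moves.
- sign_off(): hands the job in; it is judged then, once.
Readings, each from a call of its own:
- get_time_s(): time.
- get_qpos(): joint angles.
- get_dq(): joint speeds.
- get_tau(): joint torques, N m.
- get_tool_pos(): TCP position.
- get_orientation(): TCP orientation.
- get_contact_force(): force on the tool from outside, world axes, zero at the start.
- get_moment(): the same for the moment, N m.
- get_width(): finger opening in m.
- get_finger_force(): force on a finger pad.
Only numpy, scipy, OpenCV 4.12 (cv2) and the standard library are available. Lean on these libraries where they do the work, as an engineer would, in place of code of your own. Each camera call takes 0.05 s, during which the arm holds its last target. There are 200 camera calls.

### The job

Stand the straight-sided screw-top jar upright near the middle of the round plate inside the settler's guard fence, setting it down gently and letting go of it. Then swing the guard gate fully shut, and only after that slide the bolt on top of the gate fully home into its keeper. Leave the tin and the bottle standing where they are.

Things in the scene. Friction and masses are not known exactly. Their poses are not given: they have to be found in the camera images.
- jar: The jar to be loaded: closed, rigid glass jar with a paper label and a steel screw cap, upright cylinder 56 mm in diameter, 120 mm tall, about 0.35 kg. Middle height of the three containers. Origin: centre of its underside, z up. It starts standing on the table in one of three places, either side of the settler.
- tin: Bystander: squat steel tin, 72 mm in diameter, 65 mm tall. Origin: centre of its underside, z up.
- bottle: Bystander: slim white plastic bottle with a narrow neck, 52 mm in diameter, 170 mm tall. Origin: centre of its underside, z up.
- settler: The jar settler (vibrating table), fixed to the bench: a low grey housing 250 mm (its x) by 230 mm (its y), top face 35 mm above the table. A fence of steel rails, 94 mm high above the table, runs round three sides (its -x, -y and +x sides, rail centre lines at x = -112, y = -100 and x = +112 mm); the +y side is closed by the gate. Origin: centre of its underside on the table, z up.
- plate (a point): Centre of the top face of the round black rubber plate the jar stands on, 43 mm above the table, plate diameter 110 mm. Axes as the settler's.
- gate (a joint): Angle of the guard gate about its upright hinge, rad: 0 = fully shut (against its stop, gate along the settler's x axis), growing as it swings outward (towards the settler's +y side, counter-clockwise from above) up to 1.5. It starts open between 0.8 and 1.3 and stays where it is left (stiff hinge, about 0.12 N m).
- gate_hinge (a point): Point on the gate's hinge axis, at the height of the top of the gate's steel frame, 90 mm above the table. The hinge lies at the settler's (-90, +100) mm. Its x axis points along the gate to the free end.
- gate_end (a point): Free end of the gate, 180 mm from the hinge, on its centre plane, at the top of the frame, 90 mm above the table. The gate is a steel frame 16 mm thick, reaching from 42 to 90 mm above the table, with the bolt lying along its top in two guides, each 18 mm wide and 14 mm long, up to 105 mm above the table, centred 58 and 165 mm from the hinge. Its x axis points along the gate, away from the hinge.
- bolt (a joint): Travel of the bolt along its track on top of the gate, m: 0 = fully drawn back, 0.045 = fully home at its stop. It slides along the gate, away from the hinge, towards the free end. It starts between 0 and 0.010; friction about 2.5 N.
- bolt_knob (a point): Centre of the top of the bolt's upright round knob, 18 mm in diameter, standing from 103 to 139 mm above the table on the bolt rod (steel, 12 mm in diameter, 120 mm long, axis 97 mm above the table). With the bolt fully drawn back the knob is 92 mm from the hinge along the gate. Its x axis points along the bolt, in the direction that shoots it.
- keeper (a point): The keeper: centre of the mouth of a dark steel bracket, 25 mm deep, 30 mm wide, top 113 mm above the table, fixed to the settler beyond the free end of the shut gate. With the gate shut the bolt enters it; the mouth is 8 mm past the gate's end and on the line of the bolt.

How it is judged:
On the way, in this order (a step that is already met when the one before it is completed fails the run):
1. the jar stands upright on the round plate, let go of (horizontal distance between jar and plate below 0.027 m and z of jar in the frame of plate between -0.006 and 0.006 m and angle between jar's own z axis and vertical below 0.1 rad and contact force between the fingers and jar below 0.5 N), for 0.2 s.
2. the gate is fully shut, the jar still on the plate (value of joint gate below 0.03 rad and horizontal distance between jar and plate below 0.027 m), for 0.2 s.
3. the bolt is fully home with the gate shut (value of joint gate below 0.03 rad and value of joint bolt above 0.04 m), for 0.2 s.
At the end, for the whole second after the job is handed in: The jar stands upright (within 0.1 rad), at rest and released, on the round plate, its axis within 27 mm of the plate's centre; the gate is shut (under 0.03 rad) and the bolt is home (over 40 of its 45 mm) (all of step 1 and all of step 3 and linear speed of jar below 0.02 m/s); the robot touches nothing.
It fails at once if the bolt is shot (more than 20 mm) while the gate is not shut (over 0.05 rad) (value of joint bolt above 0.02 m and value of joint gate above 0.05 rad).
It fails at once if the jar is dropped or rammed onto the settler (over 80 N) (contact force between jar and settler above 80 N).
It fails at once if the jar is tipped over (angle between jar's own z axis and vertical above 0.8 rad).
It fails at once if the tin is moved more than 30 mm or tipped (distance of tin from where it was at the start of the episode above 0.03 m or angle between tin's own z axis and vertical above 0.4 rad).
It fails at once if the bottle is moved more than 30 mm or tipped (distance of bottle from where it was at the start of the episode above 0.03 m or angle between bottle's own z axis and vertical above 0.4 rad).
It also fails if it takes over 61 s, if anything falls off the work surface, if the arm or the gripper's body presses on something with over 40 N, if the wrist force passes 120 N, or if a joint passes its speed limit or range.

## Working session

There is one attempt and no reset: what is moved stays moved. The work goes in short steps, each a Python script; the robot and the scene stay as the last script left them, time stands still between calls to the robot, and variables do not carry over. Pictures are saved under pics/ and viewed, at most 10 in all, crops included, and the job is handed in when it is done.

```bash
mkdir -p pics; python3 - <<'E'
from rig import *
import cv2,numpy as np
for n in("scene","top"):
    cv2.imwrite(f"pics/{n}0.png",get_image(n)[:,:,::-1])
    c=get_calibration(n);print(n,np.round(c["camera_matrix"],1).tolist(),c["k1"],np.round(c["world_from_camera"],3).tolist())
print(get_orientation(),get_time_s(),get_calibration("wrist"))
E
```

```text
scene [[365.8, 0.0, 255.8], [0.0, 365.8, 195.3], [0.0, 0.0, 1.0]] -0.03791912768055901 [[-0.865, -0.281, 0.417, 0.949], [0.502, -0.49, 0.712, 0.656], [0.004, 0.825, 0.565, 0.626], [0.0, 0.0, 0.0, 1.0]]
top [[462.4, 0.0, 257.0], [0.0, 462.4, 196.9], [0.0, 0.0, 1.0]] -0.12605370384287368 [[-0.024, 0.998, -0.066, 0.468], [-1.0, -0.024, 0.006, -0.001], [0.004, 0.066, 0.998, 1.358], [0.0, 0.0, 0.0, 1.0]]
[-1.09387421e-04  1.36472881e-01  9.90643553e-01 -7.01226827e-04] 0.1 {'camera_matrix': array([[310.00450465,   0.        , 254.72382909],
       [  0.        , 310.00450465, 195.85291595],
       [  0.        ,   0.        ,   1.        ]]), 'k1': -0.0817881455301668, 'hand_eye': array([[-2.38733967e-04,  9.58000399e-01,  2.86766765e-01,
         7.29610445e-02],
       [ 9.99999641e-01, -4.53738016e-06,  8.47659920e-04,
         5.32643147e-04],
       [ 8.13359712e-04,  2.86766865e-01, -9.58000054e-01,
        -1.25129971e-01],
       [ 0.00000000e+00,  0.00000000e+00,  0.00000000e+00,
         1.00000000e+00]])}
```

View pics/scene0.png

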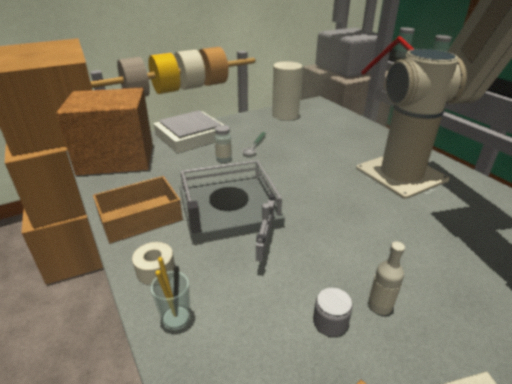

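View pics/top0.png

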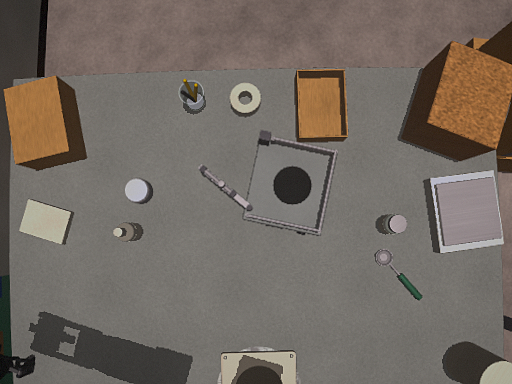

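The scene view shows the settler, with the gate open towards the camera. In the top view the jar is at (397,223), tin (138,190), bottle (122,232), plate (292,185), hinge (247,207), gate end (203,168) and keeper (265,137). I'll refine these next.

```bash
cat > h.py <<'E'
import numpy as np,cv2
from rig import *
def ray(n,uv):
    c=get_calibration(n);K=c["camera_matrix"];T=c["world_from_camera"]
    d=np.array([(uv[0]-K[0,2])/K[0,0],(uv[1]-K[1,2])/K[1,1]]);s=d.copy()
    for _ in range(20): s=d/(1+c["k1"]*(s@s))
    v=T[:3,:3]@np.array([s[0],-s[1],-1]);return T[:3,3],v
def at(n,uv,z):
    o,v=ray(n,uv);return (o+v*(z-o[2])/v[2])[:2]
def pix(n,p):
    c=get_calibration(n);K=c["camera_matrix"];T=np.linalg.inv(c["world_from_camera"])
    q=T[:3,:3]@np.asarray(p)+T[:3,3];s=np.array([q[0],-q[1]])/-q[2];s=s*(1+c["k1"]*(s@s))
    return s*K[0,0]+K[:2,2]
def down(a):
    "tool pointing down, tool y axis along world heading a (mod pi), x kept so that joint 6 stays near the middle"
    return np.array([0,np.cos((a+np.pi/2)/2),np.sin((a+np.pi/2)/2),0])
E
python3 - <<'E'
from h import *
im=cv2.imread("pics/top0.png");g=cv2.cvtColor(im,cv2.COLOR_BGR2GRAY)
m=(g<35).astype(np.uint8);m[:, :250]=0;m[:,340:]=0;m[:140]=0;m[235:]=0
k,l,st,ce=cv2.connectedComponentsWithStats(m);i=1+st[1:,4].argmax();print("plate",st[i],ce[i],at("top",ce[i],.043))
for n,uv,z in(("jar",(398,223),.12),("tin",(138,189),.065),("bottle",(118,232),.17),("keeper",(265,137),.113),("hinge",(247,207),.095),("end",(203,168),.1)):print(n,at("top",uv,z))
# settler yaw from the top rail of +x side & -y side corners
a=cv2.resize(im[125:245,190:345],None,fx=5,fy=5,interpolation=cv2.INTER_CUBIC);cv2.imwrite("pics/c1.png",a)
b=cv2.resize(im[195:255,370:430],None,fx=6,fy=6,interpolation=cv2.INTER_CUBIC);cv2.imwrite("pics/c2.png",b)
E
```

```text
plate [298 170  13  33  52] [306.19230769 188.76923077] [ 0.57502549 -0.14957802]
jar [ 0.46993349 -0.38823096]
tin [0.58416513 0.32741342]
bottle [0.46429407 0.35450316]
keeper [ 0.71366162 -0.03383803]
hinge [0.52468213 0.01987302]
end [0.6343335  0.13801416]
```

View pics/c1.png

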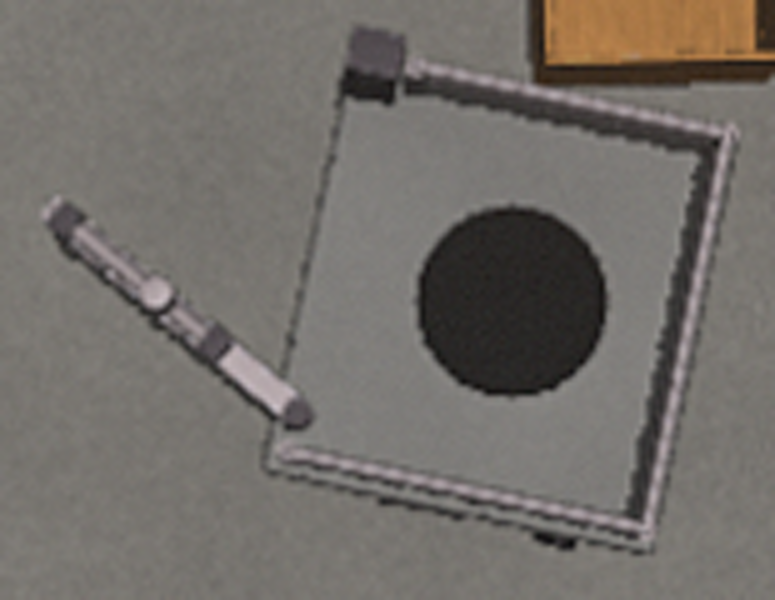

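View pics/c2.png

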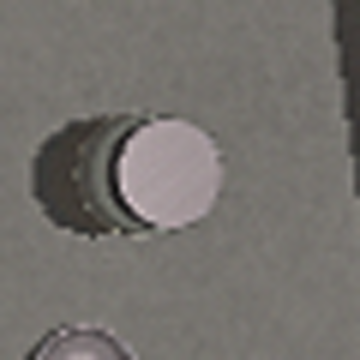

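The crop puts the plate centre at (292.0,184.8), the hinge cap at (249,207.5), the knob at (220.6,183.5) and the jar cap centre at (397.9,223.6). Next I'll compute the poses from these and check IK.

```bash
cat > p.py <<'E'
from h import *
c1=lambda x,y:((x+.5)/5-.5+190,(y+.5)/5-.5+125)
plate=at("top",c1(512,301),.043)
jar=at("top",((170.5)/6-.5+370,(174.5)/6-.5+195),.12)
A=at("top",c1(728,133),.094);B=at("top",c1(643,533),.094);C=at("top",c1(282,452),.094)
hcap=at("top",c1(298,414),.095);knob=at("top",c1(156,293),.139);end=at("top",c1(60,212),.1)
keep=at("top",c1(379,52),.113)
E
cat > q.py <<'E'
from p import *
hd=lambda v:np.arctan2(v[1],v[0])
print("plate",plate,"jar",jar,"yaw AB",hd(A-B),"BC",hd(C-B)-np.pi/2,"|AB|",np.linalg.norm(A-B),"keep-hcap",hd(keep-hcap),np.linalg.norm(keep-hcap))
y=(hd(A-B)+hd(C-B)-np.pi/2)/2;R=np.array([[np.cos(y),-np.sin(y)],[np.sin(y),np.cos(y)]])
# settler origin from plate?: express everything relative to hinge=(-90,100)
O=hcap-R@[-.09,.1]
for n in("plate","A","B","C","keep","knob","end"):print(n,R.T@(globals()[n]-O))
print("gate",hd(knob-hcap)-y,hd(end-hcap)-y,np.linalg.norm(knob-hcap),np.linalg.norm(end-hcap),"yaw",y,"O",O)
for a in np.arange(-1.5,1.6,.5):print(a,[None if (j:=ik(np.r_[p,z],down(a))) is None else np.round(j[[0,5]],2) for p,z in((jar,.085),(plate,.13),(end,.09),(knob,.13))])
E
python3 q.py
```

```text
plate [ 0.5873664 -0.1092748] jar [ 0.46836181 -0.38793576] yaw AB -0.24451140146759187 BC -0.24561134115443806 |AB| 0.2265103517977409 keep-hcap -0.24511429045529123 0.20176387151316302
plate [ 0.0018944  -0.00397333]
A [ 0.11424473 -0.09828012]
B [-0.11226559 -0.0984047 ]
C [-0.11215428  0.10398488]
keep [0.11176387 0.09998932]
knob [-0.04568645  0.1865349 ]
end [-0.01068524  0.25171302]
gate 1.0975245957410134 1.0890797230276665 0.09722129410732351 0.1711948365809166 yaw -0.24506137131101502 O [ 0.58649259 -0.10496057]
-1.5 [array([-0.71,  0.79]), array([-0.2,  1.3]), array([0.2, 1.7]), array([0.13, 1.63])]
-1.0 [array([-0.71,  0.29]), array([-0.2,  0.8]), array([0.2, 1.2]), array([0.13, 1.13])]
-0.5 [array([-0.71, -0.21]), array([-0.2,  0.3]), array([0.2, 0.7]), array([0.13, 0.63])]
0.0 [array([-0.71, -0.71]), array([-0.2, -0.2]), array([0.2, 0.2]), array([0.13, 0.13])]
0.5 [array([-0.71, -1.21]), array([-0.2, -0.7]), array([ 0.2, -0.3]), array([ 0.13, -0.37])]
1.0 [array([-0.71, -1.71]), array([-0.2, -1.2]), array([ 0.2, -0.8]), array([ 0.13, -0.87])]
1.5 [array([-0.71, -2.21]), array([-0.2, -1.7]), array([ 0.2, -1.3]), array([ 0.13, -1.37])]
```

```bash
python3 - <<'E'
from p import *
q=down(-.7)
ungrasp()
move_ptp(np.r_[jar,.20],q)
print(move_straight(np.r_[jar,.085],velocity=.1,stop_force=8))
close_gripper(40);print("w",get_width(),get_finger_force(),get_tool_pos(),get_time_s())
move_straight(np.r_[jar,.25],velocity=.12)
print("w",get_width(),get_finger_force(),get_contact_force(),get_time_s())
cv2.imwrite("pics/s1.png",get_image("scene")[:,:,::-1])
E
```

```text
False
w 0.05408285239320599 43.24733884017405 [ 0.46886712 -0.38837008  0.08580421] 5.6083
w 0.053890224469638384 42.840595113812014 [-0.13646771  0.05206574 -4.64106807] 7.1333
```

View pics/s1.png

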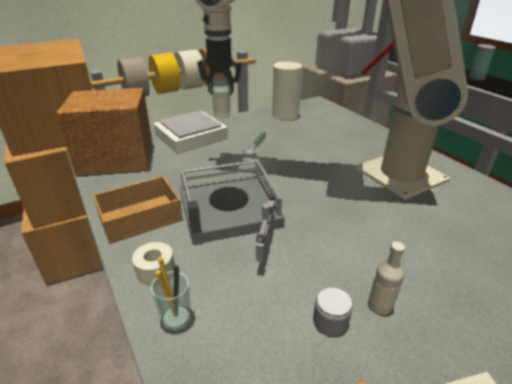

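The jar is held, hanging upright in the gripper at about (221,95). Next I'll carry it over the plate and lower it.

```bash
python3 - <<'E'
from p import *
t=plate*.6+.4*np.array([.5865,-.105])
move_straight(np.r_[t,.25],velocity=.15)
move_straight(np.r_[t,.145],velocity=.08)
hold(.2);f0=get_contact_force()
s=move_straight(np.r_[t,.122],velocity=.015,stop_force=3)
print(s,get_tool_pos(),get_contact_force()-f0,get_time_s())
ungrasp();hold(.2)
move_straight(np.r_[t,.26],velocity=.12)
print(get_contact_force(),get_time_s())
move_ptp([.55,.18,.26],down(-.7))
cv2.imwrite("pics/s2.png",np.vstack([cv2.resize(get_image("top")[110:260,170:370],(500,375)) [:,:,::-1],cv2.resize(get_image("scene")[100:260,150:350,::-1],(500,400))])[:600*2:1] [:775])
i=cv2.imread("pics/s2.png");cv2.imwrite("pics/s2.png",cv2.resize(i,(387,600)))
cv2.imwrite("pics/t2.png",get_image("top")[:,:,::-1])
E
```

```text
True [ 0.58698844 -0.10755986  0.12878744] [-1.07044198  0.91202352  8.61856439] 12.0583
[-0.27584959  0.17792593 -1.18587345] 13.925
```

View pics/s2.png

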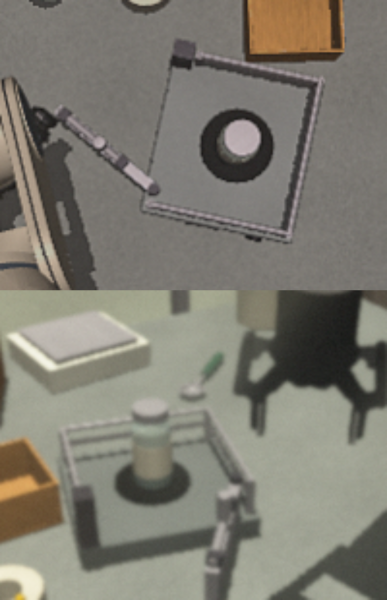

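The jar stands near the middle of the plate, with its cap at (241,138) in the upper crop and its base centred on the black disc. Next I'll shut the gate.

```bash
python3 - <<'E'
from p import *
yaw=-.245;r=.138
def P(phi,d,z=.092):
    a=phi+yaw;u=np.array([np.cos(a),np.sin(a)]);n=np.array([-u[1],u[0]])
    return np.r_[hcap+r*u+d*n,z],down(a)
close_gripper(20)
p,q=P(1.09,.06,.2);move_ptp(p,q)
p,q=P(1.09,.06);print(move_straight(p,velocity=.12,stop_force=6))
for i,phi in enumerate(np.r_[1.09,np.arange(.95,.1,-.15)]):
    p,q=P(phi,.018);s=move_straight(p,q,velocity=.1,stop_force=12);print(round(phi,2),s,np.round(get_contact_force(),1))
    if s: break
else:
    for phi in(.1,.03,-.04,-.08):
        p,q=P(phi,.018);s=move_straight(p,q,velocity=.04,stop_force=8);print(phi,s,get_tool_pos()-p,np.round(get_contact_force(),1))
        if s:break
hold(.2)
print(get_time_s());cv2.imwrite("pics/t3.png",cv2.resize(get_image("top")[110:260,170:370,::-1],(800,600)))
E
```

```text
False
1.09 False [-0.8 -0.3  0.1]
0.95 False [-0.3  0.2  0.4]
0.8 False [-0.1 -0.1  0.4]
0.65 False [-0.5 -1.5 -0.4]
0.5 False [-0.1  0.1  0.2]
0.35 False [-0.4 -0.2 -0. ]
0.2 False [-0.8 -0.4  0.4]
0.1 False [-3.81493086e-05  2.27924853e-04 -3.31079284e-06] [-0.3 -0.1 -0.6]
0.03 True [ 0.00012331  0.00114674 -0.00016975] [2.1 2.9 0.9]
22.1333
```

View pics/t3.png

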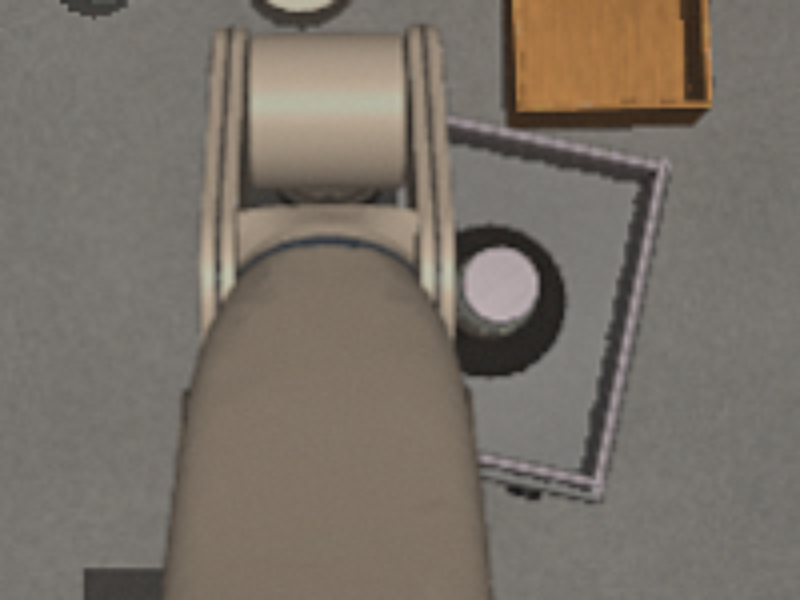

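The arm hides the gate in this picture. I'll press once more to confirm it's on its stop, then back off and look.

```bash
python3 - <<'E'
from p import *
yaw=-.245
n=np.array([-np.sin(yaw),np.cos(yaw),0]);p=get_tool_pos()
s=move_straight(p-.012*n,velocity=.02,stop_force=10);hold(.3)
print(s,(get_tool_pos()-p)@n,get_contact_force())
p=get_tool_pos();move_straight(p+.05*n,velocity=.1)
move_straight(p+.05*n+[0,0,.13],velocity=.15)
move_ptp([.5,.2,.25],down(-.245))
im=get_image("top")[:,:,::-1];cv2.imwrite("pics/t4f.png",im)
cv2.imwrite("pics/t4.png",cv2.resize(im[125:245,190:345],None,fx=5,fy=5,interpolation=cv2.INTER_CUBIC));print(get_time_s())
E
```

```text
True 0.00011499729642416837 [0.14912776 2.29131683 0.82974693]
25.375
```

View pics/t4.png

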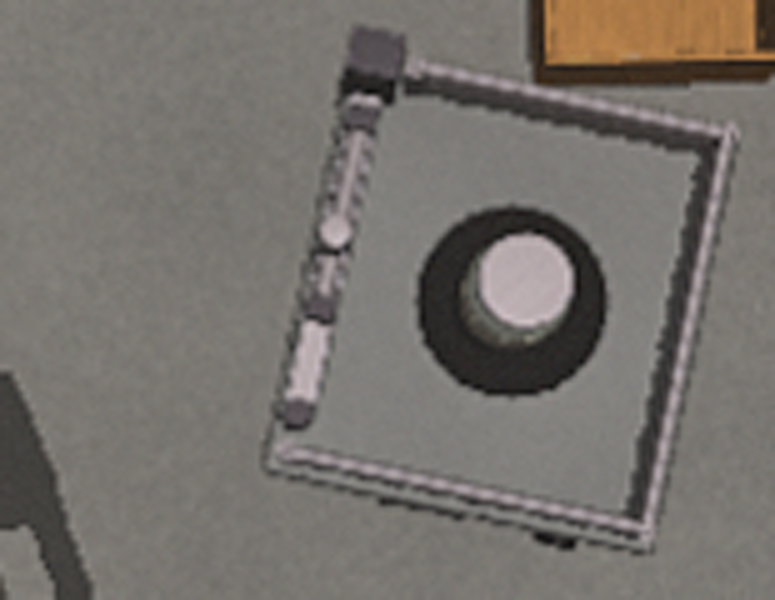

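The gate looks shut: its line runs from the hinge at (298,414) to the guide at (362,112), and the knob is at (335,231). The jar hasn't moved. Now the bolt.

```bash
python3 - <<'E'
from p import *
k=at("top",c1(335,231),.139);v=k-hcap;a=np.arctan2(v[1],v[0]);print("gate",a+.245,"r",np.linalg.norm(v))
u=v/np.linalg.norm(v);q=down(a+np.pi/2);r0=np.linalg.norm(v)
P=lambda r,z:np.r_[hcap+r*u,z]
move_ptp(P(r0-.027,.2),q)
print("down",move_straight(P(r0-.027,.135),velocity=.06,stop_force=5),get_tool_pos())
s=move_straight(P(r0+.04,.135),velocity=.025,stop_force=10);hold(.2)
print("push",s,np.linalg.norm(get_tool_pos()[:2]-hcap),get_contact_force(),get_time_s())
p=get_tool_pos();d=np.r_[u,0]
move_straight(p-.01*d,velocity=.05);move_straight(p-.01*d+[0,0,.1],velocity=.12)
move_ptp([.5,.2,.25],down(-.245))
im=get_image("top")[:,:,::-1]
cv2.imwrite("pics/t5.png",cv2.resize(im[125:245,190:345],None,fx=5,fy=5,interpolation=cv2.INTER_CUBIC));print(get_time_s(),get_contact_force())
E
```

```text
gate 0.01280915492849688 r 0.0973233295519283
down False [ 0.59223222 -0.00230072  0.13544094]
push True 0.11787736566883791 [0.02498481 0.46663221 1.48401137] 30.3167
33.4167 [-0.07938312  0.12887578 -0.13514743]
```

View pics/t5.png

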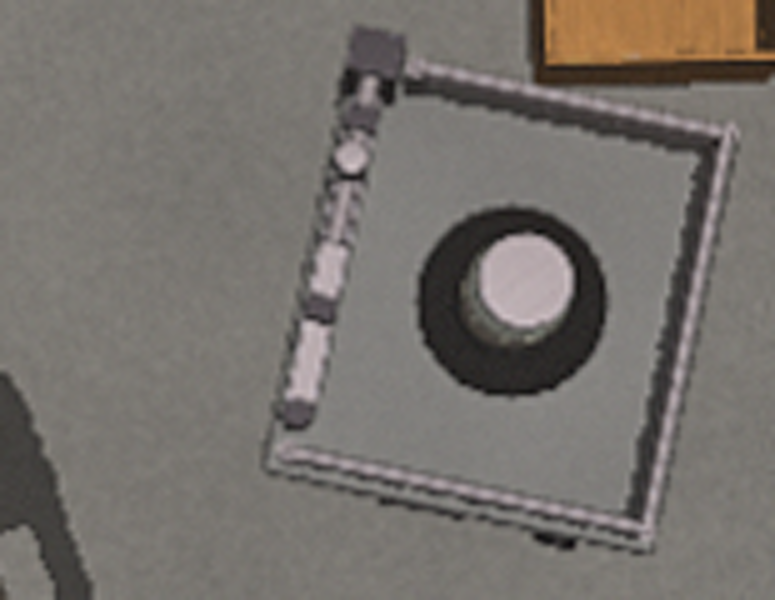

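The knob moved from (335,231) to (350,156), which is about 40 mm. That puts it 137 mm from the hinge, so the bolt is fully home with its tip in the keeper, and the gate and jar haven't moved.

```bash
python3 -c "
from rig import *
print(sign_off())"
```

```text
the job is handed in; nothing more can be done
None
```

I've handed the job in: the jar stands released near the middle of the plate, the gate is shut on its stop, and the bolt is home in its keeper. The arm kept clear of the tin and bottle, and it took about 33 s on the robot's clock; the sign-off gave no verdict.

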